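# Open the child-resistant jug of tray disinfectant

## Robot

A 6-joint arm with a two-finger parallel gripper is mounted at the origin on the work surface. World frame = base frame: x ahead of the robot, y to its left, z up, the work surface at z = 0. Lengths are in m, angles in degrees, forces in N, time in s.
With the tool pointing down it reaches from about 0.4 to 0.825 m from the base axis. Payload 7 kg.
Tool frame: the origin (TCP) lies between the finger pads; the fingertips stand 19 mm ahead of it and the grasp point (between the pads) is the TCP; x points along the fingers, y is the direction in which the jaws open and shut, and the axes are right-handed (so a half turn about x gives the same grasp; the last joint's range is limited). The gripper opens to 88 mm and grips with 3 to 60 N. Pads are 19 mm wide; open, the fingers measure 130 mm over their backs; the gripper's body (78 mm by 193 mm) begins 47 mm behind the grasp point.
Start: joints at [-52.363, 20.546, 0.682, 0, -70.136, -16.507], TCP at [0.243, -0.63, 0.246] pointing down, gripper open.
Joint ranges: [-176.03, 176.03], [-82.01, 121.73], [-58.28, 71.71], [-173.87, 95.51], [-174.79, -0.11], [-173.66, 173.66]. Speed limits (degrees/s): [136.94, 136.94, 172.46, 180, 180, 180].

## Interface

Orientations are given as [roll, pitch, yaw] about the fixed x, y, z axes, in that order (R = Rz(yaw) Ry(pitch) Rx(roll)).
In Python, from plant import r gives the robot as it stands.
- The arm moves only by the tool send_rows, never from a script. Its argument "plan" is a list of rows, each a list of 2 entries, a list of its own where there are three numbers: the shift along the tool's x, y, z scaled (see below), then the turn, a rotation vector about the tool's x, y, z scaled (see below). A call has exactly 5 rows; each row is the pose to reach, as a shift and turn from the pose measured when the call began, along the tool's axes at that moment; what a row does not reach only later rows make up. The controller multiplies each number of a shift by 0.15 m and each number of a turn by pi/4 rad. A row lasts 1/10 s, in which the tool goes at most 50 mm and 8.59 degrees, less where a joint would pass 70% of its speed; a pose out of reach is approached as far as the arm can. A call with a number of a shift or a turn outside -1 to 1 is refused whole. A call with a gripper value outside its range is refused whole. "jaw" is the opening, from -1 (shut) to 1 (fully open), so that 0 is half open, set as the call begins (left out, the last holds). The fingers move at their own pace and stop on an object; "force" is the grip in N (left out, the last holds). Time passes only in rows, so rows that repeat a pose let the fingers close, or fill a call up. It gives the time, the measured TCP pose, the force and the opening at its end, in the units of the state.
- r.get_state(): the state, without advancing time (a new reading comes with each control period).
- r.capture(name): name is "side" or "top" or "wrist"; returns a dict with "color" (400x640x3 uint8, red, green, blue), "range_z" (400x640 float32, m along the optical axis (not along the pixel's ray), 0 where there is no reading), "mtx" (3x3 intrinsics, pixels), "pose" (4x4, takes a point from camera to world coordinates). Camera axes: x right, y down, z forward; pixel columns grow to the right and rows downward; lengths in m; the calibration is good to about 2 mm. A picture is of the moment at which its call begins.
- r.close_job(): hands the job in, once; it reports no verdict.
Trained networks look in a picture, given as the dict that the camera call returned (one of the last four; its "shot" number tells which), for a name from the list of things; names that differ only in an ending like _2 or _b are one class to them, and where a whole thing is asked for, a point or a joint stands for the part that bears it (a point fixed in the world has none). Each returns a list of dicts, best first, with "score" (0 to 1); they miss things now and then, are a little off and sometimes report something else, mostly with a low value. They report only what shows in the picture. A call takes as long as a camera call. They do not tell look-alikes from the thing itself.
- r.find_in(picture, target): "uv" ([column, row] in pixels, amid what is visible of it).
- r.trace(picture, target): "mask" (400x640 bool, what is visible of it) and "uv" ([column, row] in pixels, amid what is visible of it).
The state is a dict: "time_s": time; "joints": joint angles; "qd": joint speeds; "joint_torque": joint torques, N m; "tcp_pos": TCP position; "eef_rot": TCP orientation; "contact_force": force on the tool from outside, world axes, zero at the start; "moment": the same for the moment, N m; "gripper_width": finger opening in m.
Only numpy, scipy, OpenCV 4.12 (cv2) and the standard library are available. Lean on these libraries where they do the work, as an engineer would, in place of code of your own. Each camera call takes 0.05 s, during which the arm holds its last target. There are 200 camera calls.

## Task

Take the child-resistant cap off the square white jug: push the cap down firmly against its spring, but no harder than it needs and without wrenching it, keep it down while turning it anticlockwise about 60 degrees, where it comes free, then lift it off. Set the cap down, without dropping it, standing on its rim in the steel dish, let go of it and leave everything else on the table where it is.

Things in the scene. Friction and masses are not known exactly. Their poses are not given: they have to be found in the camera images.
- cap: Grey ribbed child-resistant cap, about 60 g, on the square jug: round skirt 60 mm across, 26 mm high, flat top with an upright grip bar 52 mm long (along cap x), 14 mm thick (y), 24 mm high. Origin: centre of the skirt's lower rim, z up. Two lugs inside sit in notches of the neck, pressed up by a sprung plug (6 N): unpressed it can neither turn (some degrees of play) nor lift.
- cap_top (a point): Centre of the cap's flat top, foot of the grip bar (bar top 24 mm higher). The cap must go 6 mm down relative to the jug (about 17 N) to turn and bottoms at 7.5 mm (about 19.5 N). Held down it turns anticlockwise from above (+ about z); lugs free of the rim from about 52 degrees, firm stop at about 69. There it lifts off straight up. Let up too early, it is trapped.
- jug: Square white plastic jug, 128 x 128 mm, in a plywood holder (160 x 160 mm, walls to 78 mm above the table) fixed to the table, which keeps it from turning. Origin: centre of its underside, z up. It stands on a soft pad: pushed with 20 N it sinks by anything from nothing to 16 mm, depending on how full it is, so the hand's travel does not tell how far the cap has gone into the neck.
- neck (a point): Point on the jug's neck axis, 190 mm above the jug's origin, where the locked cap's origin lies; locked, the cap's x lies along the jug's x. The freed cap is clear of the neck 22 mm above this. Cap and neck crack if the lugs are wrenched or pulled hard (over 50 N in all between cap and jug).
- seat: The neck's round, slightly springy sealing mouth, 40 mm across, hidden under the cap, on which the pressed cap bottoms. Its seal is crushed by more than 6 N on it, that is a total push of about 26 N on the cap. Origin: on the neck axis, 198.5 mm above the jug's origin; the mouth is 6 mm higher.
- dish: Open rectangular steel dish, 170 (x) x 150 (y) mm outside, 22 mm high, 4 mm walls and floor, heavy, empty. Origin: centre of its underside.
- spray_a: green spray bottle, 62 mm round, 176 mm tall (bystander, leave it). Origin: centre of its underside.
- spray_b: second green spray bottle, same size (bystander, leave it). Origin: centre of its underside.
- round_bottle: round white bottle, 80 mm across, 190 mm tall, ordinary small cap; not the one to open (bystander, leave it). Origin: centre of its underside.
- tin: open metal tin with tools in it, 76 mm round, 100 mm tall (tools to 155 mm) (bystander, leave it). Origin: centre of its underside.
- sieve: flat round steel sieve, 160 mm across, 22 mm high (bystander, leave it). Origin: centre of its underside.
- shell_a: limpet shell, 38 mm across, 17 mm high (bystander, leave it). Origin: centre of its underside.
- shell_b: limpet shell, same size (bystander, leave it). Origin: centre of its underside.
- spatula: spatula lying flat, 160 mm long (bystander, leave it). Origin: middle of its length, z on the table.
Mind the look-alikes: they are no part of the job. What is shaped like the part that bears jug but pink is not meant.

How it is judged:
By the outcome, as a careful person would: the job done as asked, in the order asked, and still so for the second after the job is handed in, with the robot touching nothing.
It also fails if it takes over 70 s, if anything falls off the work surface, if the arm or the gripper's body presses on something with over 40 N, if the wrist force passes 120 N, or if a joint passes its speed limit or range.

## Working session

There is one attempt and no reset: what is moved stays moved. The work goes in short steps, Python scripts to look and compute and a tool call to move; the robot and the scene stay as the last step left them, time stands still between calls to the robot, and variables do not carry over. Pictures are saved under pics/ and viewed, about 8 in all and at most 12, crops included, and the job is handed in when it is done.

Besides the shell and the picture viewer there is one more tool, called by a JSON object that holds its "name" and its "arguments". send_rows: Moves the arm, as the interface text tells. Its arguments: {"type":"object","properties":{"plan":{"type":"array"},"jaw":{"type":"number"},"force":{"type":"number"}},"required":["plan"]}

```bash
ls; mkdir -p pics
cat > h.py <<'E'
import numpy as np, cv2
from scipy.spatial.transform import Rotation as Ro
from plant import r
def pts(c):
    z=c["range_z"]; K=c["mtx"]; v,u=np.indices(z.shape)
    P=np.stack([(u-K[0,2])/K[0,0]*z,(v-K[1,2])/K[1,1]*z,z],-1)
    return P@c["pose"][:3,:3].T+c["pose"][:3,3]
def save(n,img): cv2.imwrite(f"pics/{n}.png",cv2.cvtColor(np.ascontiguousarray(img),cv2.COLOR_RGB2BGR))
def st():
    s=r.get_state(); print({k:np.round(v,4).tolist() for k,v in s.items() if k not in("qd","joint_torque")}); return s
E
python3 - <<'E'
from h import *
st()
for n in("top","side"):
    c=r.capture(n); save(n+"0",c["color"]); np.savez(f"{n}0",**{k:c[k] for k in("color","range_z","mtx","pose")}); P=pts(c)
    for t in("cap","jug","dish","tin","sieve","round_bottle","spray_a"):
        for d in r.trace(c,t)[:3]:
            m=d["mask"]&(c["range_z"]>0); q=P[m]
            print(n,t,round(d["score"],2),np.round(d["uv"]),m.sum(),np.round(np.median(q,0),3) if len(q) else 0, np.round(np.percentile(q,98,axis=0),3) if len(q) else 0)
E
```

```text
pics
{'time_s': 0.0, 'joints': [-52.3635, 20.5912, 0.6341, -0.02, -70.1355, -16.507], 'tcp_pos': [0.2431, -0.6292, 0.2446], 'eef_rot': [95.0568, 89.9055, 116.1795], 'contact_force': [-0.1926, 0.2311, -1.1481], 'moment': [0.0077, 0.0389, -0.0339], 'gripper_width': 0.0876}
top cap 0.73 [364. 197.] 406 [ 0.502 -0.158  0.261] [ 0.533 -0.132  0.289]
top jug 0.69 [307. 180.] 82 [0.589 0.009 0.012] [0.604 0.025 0.025]
top jug 0.68 [358. 206.] 1611 [ 0.497 -0.152  0.198] [ 0.569 -0.092  0.253]
top jug 0.68 [258. 271.] 1990 [0.307 0.158 0.201] [0.366 0.226 0.257]
top dish 0.87 [246. 190.] 2302 [0.568 0.204 0.006] [0.654 0.282 0.026]
top dish 0.7 [352. 121.] 1753 [ 0.784 -0.138  0.007] [ 0.852 -0.066  0.026]
top tin 0.87 [436. 154.] 632 [ 0.654 -0.43   0.048] [ 0.688 -0.386  0.14 ]
top sieve 0.84 [351. 121.] 1720 [ 0.785 -0.138  0.007] [ 0.854 -0.066  0.026]
top spray_a 0.82 [178. 199.] 507 [0.536 0.408 0.118] [0.571 0.467 0.181]
top spray_a 0.61 [199. 140.] 441 [0.7   0.342 0.117] [0.734 0.376 0.181]
side cap 0.84 [285. 150.] 517 [ 0.513 -0.15   0.26 ] [ 0.533 -0.129  0.285]
side jug 0.92 [438. 182.] 3416 [0.346 0.181 0.19 ] [0.369 0.234 0.255]
side jug 0.71 [313. 104.] 2908 [ 0.267 -0.241  0.177] [ 0.302 -0.2    0.253]
side jug 0.69 [345. 225.] 748 [0.457 0.003 0.004] [0.508 0.033 0.021]
side dish 0.81 [388. 290.] 3934 [0.565 0.207 0.005] [0.655 0.287 0.023]
side tin 0.57 [183. 186.] 1055 [ 0.656 -0.406  0.067] [ 0.691 -0.383  0.133]
side sieve 0.62 [229. 281.] 2790 [ 0.779 -0.139  0.005] [ 0.851 -0.066  0.023]
side round_bottle 0.66 [293. 318.] 1466 [0.798 0.09  0.127] [0.823 0.115 0.192]
side spray_a 0.72 [477. 319.] 1185 [0.561 0.42  0.109] [0.575 0.447 0.178]
side spray_a 0.61 [418. 362.] 1202 [0.726 0.355 0.114] [0.742 0.385 0.178]
```

View pics/top0.png

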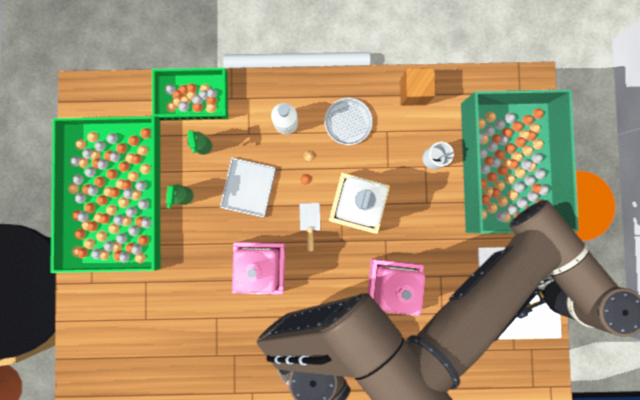

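View pics/side0.png

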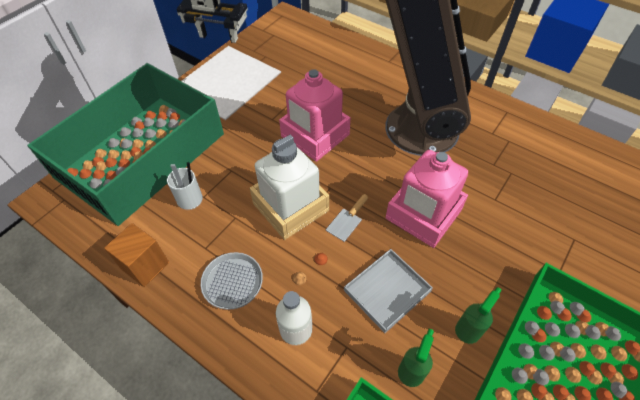

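The white jug in the plywood holder is at top-view pixel (361,203) and side-view (288,185), with its grey cap at (364,198) / (285,150).

Things that could be mistaken for it:
- Pink jugs at top-view (258,270) and (400,290).
- Round white bottle with a small cap at top-view (285,118).
- For the dish: the sieve at (350,121). The real dish is the rectangle at (247,187).

I choose the white square jug. Next I measure it and check one crop.

Run:
```python
from h import *
for n in("top","side"):
    c=dict(np.load(n+"0.npz")); P=pts(c); ok=c["range_z"]>0
    reg=ok&(np.hypot(P[...,0]-.5,P[...,1]+.155)<.06)&(P[...,2]>.2)
    h,e=np.histogram(P[reg][:,2],bins=np.arange(.2,.31,.004)); print(n,h.tolist())
    q=P[reg&(P[...,2]>.279)]
    if len(q)>5:
        rect=cv2.minAreaRect((q[:,:2]*1000).astype(np.float32)); print("bar",len(q),rect,np.median(q,0).round(4),q[:,2].max())
    q=P[reg&(P[...,2]>.245)]; print("cap",cv2.minEnclosingCircle((q[:,:2]*1000).astype(np.float32)))
    # holder wall top
    w=ok&(np.hypot(P[...,0]-.5,P[...,1]+.155)<.125)&(P[...,2]>.065)&(P[...,2]<.09)
    print("holder",cv2.minAreaRect((P[w][:,:2]*1000).astype(np.float32)),np.median(P[w][:,2]),w.sum())
    d=ok&(abs(P[...,0]-.568)<.13)&(abs(P[...,1]-.204)<.13)&(P[...,2]>.015)&(P[...,2]<.03)
    print("dish",cv2.minAreaRect((P[d][:,:2]*1000).astype(np.float32)),np.median(P[d][:,2]),d.sum())
    print("table",np.median(P[ok&(abs(P[...,0]-.5)<.02)&(abs(P[...,1]-.09)<.03)][:,2]))
c=dict(np.load("side0.npz")); save("crop",cv2.resize(c["color"][110:250,220:360],None,fx=4,fy=4,interpolation=cv2.INTER_CUBIC))
```

```text
top [187, 173, 143, 96, 31, 7, 0, 0, 0, 2, 1, 3, 6, 19, 76, 121, 36, 4, 3, 7, 36, 39, 12, 0, 0, 0, 0]
bar 89 ((502.28155517578125, -161.4143524169922), (14.221456527709961, 51.191070556640625), 73.15959167480469) [ 0.503  -0.1606  0.2843] 0.2908946565436248
cap ((503.0325927734375, -161.69911193847656), 31.186159133911133)
holder ((503.15380859375, -161.4694366455078), (160.02528381347656, 160.6489715576172), 74.05823516845703) 0.0789818529829267 487
dish ((580.4012451171875, 240.55824279785156), (230.31942749023438, 180.9546356201172), 76.03825378417969) 0.021669773743606235 279
table 0.0013022522410695014
side [186, 155, 141, 109, 84, 25, 3, 0, 5, 24, 21, 28, 25, 39, 102, 93, 26, 22, 21, 27, 69, 38, 1, 0, 0, 0, 0]
bar 114 ((503.6762390136719, -158.4552764892578), (17.754230499267578, 51.289981842041016), 71.03026580810547) [ 0.5044 -0.1581  0.2834] 0.2889422138991765
cap ((505.1093444824219, -158.6326446533203), 31.153011322021484)
holder ((504.19915771484375, -157.1046600341797), (160.79991149902344, 161.03260803222656), 73.66279602050781) 0.07723660778784724 921
dish ((565.8212280273438, 205.69004821777344), (151.26219177246094, 172.2492218017578), 76.3538818359375) 0.020945821581260238 536
table 0.0002739722096531949
```

View pics/crop.png

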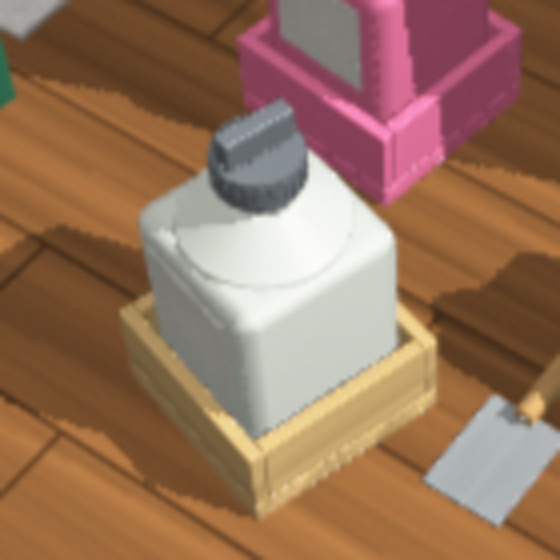

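The crop confirms the white square jug in plywood: its grey cap has an upright grip bar at crop pixel (260,135), and the pink jug sits behind it at top right. Next I work out the approach.

```bash
cat >> h.py <<'E'
def goal(pos,yaw,s=None):
    "tool x down, tool y at yaw (deg, world). prints scaled shift, scaled turn"
    s=s or r.get_state(); R=Ro.from_euler("xyz",s["eef_rot"],degrees=True)
    x=np.array([0,0,-1.]); y=np.array([np.cos(np.radians(yaw)),np.sin(np.radians(yaw)),0]); T=Ro.from_matrix(np.stack([x,y,np.cross(x,y)],1))
    d=R.inv().apply(np.array(pos)-s["tcp_pos"]); t=(R.inv()*T).as_rotvec()
    ty=R.apply([0,1,0]); 
    print("y-yaw now",np.degrees(np.arctan2(ty[1],ty[0])).round(2),"x",R.apply([1,0,0]).round(4),"pos",np.round(s["tcp_pos"],4),"F",np.round(s["contact_force"],1),"M",np.round(s["moment"],2),"w",np.round(s["gripper_width"],4),"j6",np.round(s["joints"][5],1),"t",s["time_s"])
    print("shift",(d/.15).round(3).tolist(),"turn",(t/(np.pi/4)).round(3).tolist(),"mm",(d*1e3).round(1),"deg",np.degrees(t).round(1))
E
python3 - <<'E'
from h import *
goal([.5035,-.160,.40],74); goal([.5035,-.160,.40],-106)
print(Ro.from_euler("xyz",r.get_state()["eef_rot"],degrees=True).as_matrix().round(3))
E
```

```text
y-yaw now 111.13 x [ 1.e-04 -1.e-04 -1.e+00] pos [ 0.2433 -0.6296  0.2456] F [-1.   0.5  0.6] M [0.03 0.03 0.04] w 0.0875 j6 -16.5 t 0.8
shift [-1.029, 2.295, 2.747] turn [0.825, 0.0, 0.0] mm [-154.4  344.2  412. ] deg [37.1  0.   0. ]
y-yaw now 111.13 x [ 1.e-04 -1.e-04 -1.e+00] pos [ 0.2433 -0.6296  0.2456] F [-1.   0.5  0.6] M [0.03 0.03 0.04] w 0.0875 j6 -16.5 t 0.8
shift [-1.029, 2.295, 2.747] turn [-3.175, -0.0, 0.0] mm [-154.4  344.2  412. ] deg [-142.9   -0.     0. ]
[[ 0.    -0.361  0.933]
 [-0.     0.933  0.361]
 [-1.    -0.     0.   ]]
```

{"name": "send_rows", "arguments": {"plan": [[[-0.25,0,0],[0,0,0]],[[-0.5,0.05,0.05],[0,0,0]],[[-0.75,0.15,0.2],[0,0,0]],[[-1,0.25,0.35],[0,0,0]],[[-1,0.4,0.5],[0,0,0]]], "jaw": 0, "force": 40}}

```text
time_s: 1.3
tcp_pos: [0.2927, -0.5478, 0.4014]
eef_rot: [-79.8, 89.5, -58.7]
contact_force: [0.6, -0.4, -0.1]
gripper_width: 0.0533
```

{"name": "send_rows", "arguments": {"plan": [[[0,0.2,0.2],[0,0,0]],[[0,0.4,0.4],[0,0,0]],[[0,0.6,0.6],[0,0,0]],[[0,0.8,0.8],[0,0,0]],[[0,1,1],[0,0,0]]]}}

```text
time_s: 1.8
tcp_pos: [0.3789, -0.3523, 0.4006]
eef_rot: [-76.8, 89.5, -55.7]
contact_force: [1.3, -0.5, 0.7]
gripper_width: 0.0439
```

Run:
```python
from h import *
goal([.47,-.17,.42],74)
```

```text
y-yaw now 111.09 x [ 0.0053 -0.0077 -1.    ] pos [ 0.3789 -0.3523  0.4006] F [ 1.3 -0.5  0.7] M [-0.01 -0.14  0.05] w 0.0439 j6 -48.0 t 1.8
shift [-0.135, 0.914, 1.004] turn [0.824, 0.006, 0.01] mm [-20.3 137.1 150.7] deg [37.1  0.3  0.5]
```

{"name": "send_rows", "arguments": {"plan": [[[0,0.2,0.2],[0.15,0,0]],[[-0.05,0.4,0.4],[0.32,0,0]],[[-0.1,0.6,0.6],[0.49,0,0]],[[-0.13,0.8,0.8],[0.66,0.006,0.01]],[[-0.13,0.91,1],[0.824,0.006,0.01]]]}}

```text
time_s: 2.3
tcp_pos: [0.4699, -0.1687, 0.4208]
eef_rot: [17.6, 89.8, 1.4]
contact_force: [-0.2, -0.6, -0.7]
gripper_width: 0.0437
```

Run:
```python
from h import *
st(); goal([.5035,-.16,.38],74)
c=r.capture("wrist"); save("w1",c["color"]); np.savez("w1",**{k:c[k] for k in("color","range_z","mtx","pose")})
print(c["pose"].round(3))
P=pts(c); ok=c["range_z"]>0
reg=ok&(np.hypot(P[...,0]-.503,P[...,1]+.16)<.06)&(P[...,2]>.2)
print(np.histogram(P[reg][:,2],bins=np.arange(.2,.31,.004))[0].tolist())
for lo in(.278,.245):
    q=P[reg&(P[...,2]>lo)]
    if len(q)>5: print(len(q),cv2.minAreaRect((q[:,:2]*1000).astype(np.float32)),cv2.minEnclosingCircle((q[:,:2]*1000).astype(np.float32)),np.median(q,0))
```

```text
{'time_s': 2.3, 'joints': [2.8461, -0.3189, -2.8583, 0.0046, -87.2822, -109.0989], 'tcp_pos': [0.4699, -0.1687, 0.4208], 'eef_rot': [17.608, 89.8215, 1.3554], 'contact_force': [-0.232, -0.5844, -0.6589], 'moment': [-0.1656, -0.1165, -0.038], 'gripper_width': 0.0437}
y-yaw now 73.75 x [ 3.1e-03  1.0e-04 -1.0e+00] pos [ 0.4699 -0.1687  0.4208] F [-0.2 -0.6 -0.7] M [-0.17 -0.12 -0.04] w 0.0437 j6 -109.1 t 2.3
shift [0.273, 0.118, 0.198] turn [-0.006, 0.004, -0.001] mm [40.9 17.7 29.7] deg [-0.3  0.2 -0.1]
[[ 0.28   0.93   0.239  0.407]
 [ 0.96  -0.271 -0.069 -0.15 ]
 [ 0.001  0.249 -0.969  0.56 ]
 [ 0.     0.     0.     1.   ]]
[938, 806, 627, 448, 148, 0, 0, 0, 8, 27, 41, 45, 46, 99, 715, 1101, 21, 49, 21, 15, 342, 418, 0, 0, 0, 0, 0]
30736 ((478.19207763671875, -148.69540405273438), (81.82460021972656, 80.10559844970703), 22.454357147216797) ((479.6142578125, -151.73977661132812), 49.439876556396484) [ 0.45419937 -0.14223817  0.50470531]
32832 ((482.7757263183594, -160.18072509765625), (89.04774475097656, 90.74591064453125), 46.81679916381836) ((483.98651123046875, -153.3190155029297), 50.628597259521484) [ 0.45495048 -0.14311591  0.50334187]
```

View pics/w1.png

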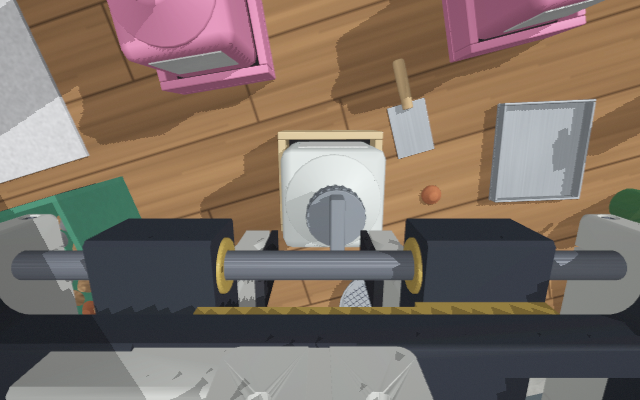

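Run:
```python
from h import *
for n in("w1","top0","side0"):
    c=dict(np.load(n+".npz")); P=pts(c); ok=c["range_z"]>0
    reg=ok&(np.hypot(P[...,0]-.503,P[...,1]+.16)<.06)&(P[...,2]>.2)
    z=P[...,2]
    b=reg&(z>.279)&(z<.293); q=P[b][:,:2]*1000
    print(n,"bar",cv2.minAreaRect(q.astype(np.float32)),np.median(z[b]),np.percentile(q,[1,99],axis=0).round(1).tolist())
    b=reg&(z>.254)&(z<.268); print(" top z",np.median(z[b]))
    b=reg&(z>.235)&(z<.264); q=P[b][:,:2]
    # circle fit of outer pts of skirt
    print(" skirt",cv2.minEnclosingCircle((q*1000).astype(np.float32)))
    w=ok&(np.hypot(P[...,0]-.5,P[...,1]+.155)<.125)&(z>.065)&(z<.09)
    print(" holder",cv2.minAreaRect((P[w][:,:2]*1000).astype(np.float32)),w.sum())
```

```text
w1 bar ((502.4407653808594, -159.953369140625), (13.459921836853027, 49.19139099121094), 74.42861938476562) 0.28406076185986284 [[478.4, -171.5], [525.9, -148.8]]
 top z 0.26016794395478615
 skirt ((503.7115783691406, -160.58575439453125), 31.017427444458008)
 holder ((502.6240234375, -160.555908203125), (159.6052703857422, 157.81710815429688), 73.90090942382812) 1284
top0 bar ((502.28155517578125, -161.4143524169922), (14.221456527709961, 51.191070556640625), 73.15959167480469) 0.2843259042067785 [[477.8, -171.9], [527.7, -148.6]]
 top z 0.26093954163062594
 skirt ((503.0325927734375, -161.69911193847656), 31.186159133911133)
 holder ((503.15380859375, -161.4694366455078), (160.02528381347656, 160.6489715576172), 74.05823516845703) 487
side0 bar ((503.6762390136719, -158.4552764892578), (17.754230499267578, 51.289981842041016), 71.03026580810547) 0.28341126436240366 [[479.4, -171.5], [528.2, -146.3]]
 top z 0.2598719320304217
 skirt ((505.1093444824219, -158.6326446533203), 31.153011322021484)
 holder ((504.19915771484375, -157.1046600341797), (160.79991149902344, 161.03260803222656), 73.66279602050781) 921
```

{"name": "send_rows", "arguments": {"plan": [[[0.05,0.06,0.1],[0,0,0]],[[0.15,0.112,0.197],[-0.005,0.004,0]],[[0.3,0.112,0.197],[-0.006,0.004,0]],[[0.5,0.112,0.197],[-0.006,0.004,0]],[[0.6,0.112,0.197],[-0.006,0.004,0]]]}}

```text
time_s: 2.85
tcp_pos: [0.5051, -0.1589, 0.3257]
eef_rot: [170.3, 89.7, 153.7]
contact_force: [-0.3, 0.0, -0.5]
gripper_width: 0.0437
```

Run:
```python
from h import *
goal([.503,-.1605,.281],74)
c=r.capture("wrist"); save("w2",c["color"][150:350,200:480]); P=pts(c); z=P[...,2]
b=(c["range_z"]>0)&(np.hypot(P[...,0]-.503,P[...,1]+.1605)<.04)&(z>.279)&(z<.291); q=P[b][:,:2]*1000
print(cv2.minAreaRect(q.astype(np.float32)),b.sum())
s=r.get_state(); print(np.round(s["contact_force"],2),np.round(s["moment"],3))
```

```text
y-yaw now 73.43 x [-0.0052  0.0026 -1.    ] pos [ 0.5051 -0.1589  0.3257] F [-0.3  0.  -0.5] M [-0.05  0.01 -0.01] w 0.0437 j6 -110.2 t 2.85
shift [0.298, -0.014, -0.009] turn [-0.013, -0.007, -0.001] mm [44.7 -2.2 -1.3] deg [-0.6 -0.3 -0.1]
((497.6823425292969, -158.83201599121094), (13.599260330200195, 39.00614547729492), 73.67778015136719) 1394
[-0.16  0.53 -2.79] [0.048 0.218 0.042]
```

View pics/w2.png

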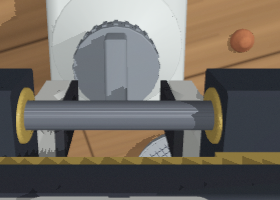

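{"name": "send_rows", "arguments": {"plan": [[[0.04,-0.014,-0.009],[-0.013,-0.007,0]],[[0.12,-0.014,-0.009],[-0.013,-0.007,0]],[[0.2,-0.014,-0.009],[-0.013,-0.007,0]],[[0.27,-0.014,-0.009],[-0.013,-0.007,0]],[[0.298,-0.014,-0.009],[-0.013,-0.007,0]]]}}

```text
time_s: 3.4
tcp_pos: [0.5018, -0.1602, 0.2784]
eef_rot: [171.5, 89.8, 155.5]
contact_force: [-1.9, 2.8, 6.1]
gripper_width: 0.0436
```

{"name": "send_rows", "arguments": {"plan": [[[0,0,0],[0,0,0]],[[0,0,0],[0,0,0]],[[0,0,0],[0,0,0]],[[0,0,0],[0,0,0]],[[0,0,0],[0,0,0]]]}}

```text
time_s: 3.9
tcp_pos: [0.5019, -0.1603, 0.2791]
eef_rot: [169.3, 89.8, 153.3]
contact_force: [-3.0, 1.1, 5.3]
gripper_width: 0.0438
```

Run:
```python
from h import *
goal([.503,-.1605,.281],74)
```

```text
y-yaw now 74.01 x [-0.0026  0.0013 -1.    ] pos [ 0.5019 -0.1603  0.2791] F [-3.   1.1  5.3] M [ 0.35  0.97 -0.05] w 0.0438 j6 -109.5 t 3.9
shift [-0.012, 0.001, 0.007] turn [0.0, -0.004, -0.001] mm [-1.9  0.1  1.1] deg [ 0.  -0.2 -0. ]
```

{"name": "send_rows", "arguments": {"plan": [[[-0.017,0.001,0.007],[0,-0.004,0]],[[-0.017,0.001,0.007],[0,-0.004,0]],[[-0.017,0.001,0.007],[0,-0.004,0]],[[-0.017,0.001,0.007],[0,-0.004,0]],[[-0.017,0.001,0.007],[0,-0.004,0]]]}}

```text
time_s: 4.4
tcp_pos: [0.503, -0.1604, 0.2815]
eef_rot: [90.9, 90.0, 74.9]
contact_force: [0.3, -0.1, -0.3]
gripper_width: 0.0438
```

{"name": "send_rows", "arguments": {"plan": [[[0,0,0],[0,0,0]],[[0,0,0],[0,0,0]],[[0,0,0],[0,0,0]],[[0,0,0],[0,0,0]],[[0,0,0],[0,0,0]]], "jaw": -1, "force": 8}}

```text
time_s: 4.9
tcp_pos: [0.503, -0.1604, 0.2815]
eef_rot: [87.2, 90.0, 71.2]
contact_force: [-1.2, 0.2, 0.5]
gripper_width: 0.0141
```

Run:
```python
from h import *
goal([.503,-.1605,.281],74)
```

```text
y-yaw now 74.01 x [ 2.e-04  6.e-04 -1.e+00] pos [ 0.503  -0.1604  0.2815] F [-1.2  0.2  0.5] M [ 0.05 -0.09  0.02] w 0.0141 j6 -109.6 t 4.9
shift [0.003, -0.001, 0.0] turn [0.0, 0.0, -0.001] mm [ 0.5 -0.1  0. ] deg [ 0.  0. -0.]
```

{"name": "send_rows", "arguments": {"plan": [[[0,0,0],[0,0,0]],[[0,0,0],[0,0,0]],[[0,0,0],[0,0,0]],[[0.01,0,0],[0,0,0]],[[0.02,0,0],[0,0,0]]], "force": 50}}

```text
time_s: 5.4
tcp_pos: [0.503, -0.1604, 0.2793]
eef_rot: [38.9, 89.9, 22.9]
contact_force: [-2.6, 2.5, 7.3]
gripper_width: 0.0136
```

Run:
```python
from h import *
for i in range(3):
    s=r.get_state(); print(np.round(s["contact_force"],2),np.round(s["moment"],3)); 
    if i<2: r.capture("top")
goal([.503,-.1605,.281],74)
```

```text
[-2.63  2.51  7.34] [0.841 0.972 0.016]
[-1.83  2.55  5.87] [ 0.589  0.825 -0.031]
[-3.4   1.91  5.92] [0.769 0.892 0.035]
y-yaw now 74.03 x [ 8.e-04  4.e-04 -1.e+00] pos [ 0.503  -0.1604  0.2792] F [-3.4  1.9  5.9] M [0.77 0.89 0.04] w 0.0136 j6 -109.6 t 5.5
shift [-0.012, -0.001, 0.0] turn [0.001, 0.001, -0.001] mm [-1.8 -0.1  0. ] deg [ 0.  0. -0.]
```

{"name": "send_rows", "arguments": {"plan": [[[0.01,0,0],[0,0,0]],[[0.02,0,0],[0,0,0]],[[0.025,0,0],[0,0,0]],[[0.025,0,0],[0,0,0]],[[0.025,0,0],[0,0,0]]]}}

```text
time_s: 6.0
tcp_pos: [0.503, -0.1604, 0.2766]
eef_rot: [19.0, 89.9, 3.0]
contact_force: [-3.6, 2.6, 8.8]
gripper_width: 0.0135
```

{"name": "send_rows", "arguments": {"plan": [[[0.005,0,0],[0,0,0]],[[0.01,0,0],[0,0,0]],[[0.015,0,0],[0,0,0]],[[0.015,0,0],[0,0,0]],[[0.015,0,0],[0,0,0]]]}}

```text
time_s: 6.5
tcp_pos: [0.5031, -0.1604, 0.2756]
eef_rot: [11.7, 89.8, -4.2]
contact_force: [-3.0, 3.2, 9.5]
gripper_width: 0.0138
```

```bash
cat >> h.py <<'E'
def force(n=4):
    F=[];M=[]
    for i in range(n):
        s=r.get_state(); F.append(s["contact_force"]);M.append(s["moment"])
        if i<n-1: r.capture("top")
    print("F mean",np.mean(F,0).round(2),"sd",np.std(F,0).round(2),"M",np.mean(M,0).round(3))
E
python3 - <<'E'
from h import *
force(); goal([.503,-.1605,.281],74)
E
```

```text
F mean [-3.49  2.83  9.43] sd [0.45 0.48 0.33] M [1.032 1.426 0.007]
y-yaw now 74.06 x [ 2.9e-03 -2.0e-04 -1.0e+00] pos [ 0.5031 -0.1604  0.2757] F [-3.3  3.2  9.5] M [1.05 1.44 0.01] w 0.0136 j6 -109.6 t 6.65
shift [-0.036, -0.0, -0.0] turn [0.001, 0.004, -0.001] mm [-5.3 -0.1 -0. ] deg [ 0.1  0.2 -0. ]
```

{"name": "send_rows", "arguments": {"plan": [[[0.01,0.001,-0.003],[0,0,0]],[[0.02,0.003,-0.007],[0,0,0]],[[0.03,0.003,-0.007],[0,0,0]],[[0.03,0.003,-0.007],[0,0,0]],[[0.03,0.003,-0.007],[0,0,0]]]}}

```text
time_s: 7.15
tcp_pos: [0.503, -0.1603, 0.2732]
eef_rot: [-0.8, 89.7, -16.7]
contact_force: [-1.7, -0.0, 11.0]
gripper_width: 0.0138
```

Run:
```python
from h import *
force(); goal([.503,-.1605,.281],74)
```

```text
F mean [-1.65  0.02 10.67] sd [0.25 0.3  0.24] M [-0.005  0.852 -0.032]
y-yaw now 74.09 x [ 0.0059 -0.0017 -1.    ] pos [ 0.503  -0.1604  0.2732] F [-2.  -0.1 10.3] M [-0.04  0.87  0.01] w 0.0135 j6 -109.7 t 7.3
shift [-0.052, -0.001, 0.001] turn [0.002, 0.008, 0.0] mm [-7.8 -0.1  0.1] deg [0.1 0.3 0. ]
```

{"name": "send_rows", "arguments": {"plan": [[[0.01,0,-0.001],[0,0.002,0]],[[0.02,0.0,-0.002],[0,0.004,0]],[[0.03,0.0,-0.003],[0,0.008,0]],[[0.04,0.0,-0.003],[0,0.008,0]],[[0.04,0.0,-0.003],[0,0.008,0]]]}}

```text
time_s: 7.8
tcp_pos: [0.5032, -0.1605, 0.2693]
eef_rot: [-4.0, 89.9, -19.9]
contact_force: [-4.8, 2.5, 13.6]
gripper_width: 0.014
```

Run:
```python
from h import *
force(); goal([.503,-.1605,.281],74)
```

```text
F mean [-4.12  2.42 13.75] sd [0.43 0.21 0.5 ] M [ 1.045  1.519 -0.021]
y-yaw now 74.13 x [ 2.5e-03 -9.0e-04 -1.0e+00] pos [ 0.5031 -0.1605  0.2694] F [-3.7  2.3 14.4] M [1.03 1.52 0.02] w 0.0139 j6 -109.5 t 7.95
shift [-0.077, -0.0, -0.001] turn [0.003, 0.003, 0.0] mm [-11.6  -0.1  -0.1] deg [0.1 0.2 0. ]
```

{"name": "send_rows", "arguments": {"plan": [[[0.01,0.001,-0.001],[0,0,0]],[[0.02,0.002,-0.003],[0,0,0]],[[0.03,0.002,-0.004],[0,0,0]],[[0.035,0.002,-0.004],[0,0,0]],[[0.035,0.002,-0.004],[0,0,0]]]}}

```text
time_s: 8.45
tcp_pos: [0.5031, -0.1605, 0.2666]
eef_rot: [-6.8, 89.7, -22.7]
contact_force: [-5.7, 2.5, 16.5]
gripper_width: 0.0134
```

Run:
```python
from h import *
force(); goal([.503,-.1605,.281],74)
```

```text
F mean [-5.06  2.49 16.4 ] sd [0.38 0.18 0.71] M [0.963 1.975 0.007]
y-yaw now 74.17 x [ 0.0051 -0.0022 -1.    ] pos [ 0.5031 -0.1605  0.2667] F [-4.8  2.6 16.9] M [0.99 1.98 0.04] w 0.0138 j6 -109.6 t 8.6
shift [-0.095, -0.0, -0.0] turn [0.004, 0.007, 0.001] mm [-14.3  -0.   -0. ] deg [0.2 0.3 0. ]
```

{"name": "send_rows", "arguments": {"plan": [[[0.015,0.001,-0.003],[0,0,0]],[[0.025,0.001,-0.006],[0,0,0]],[[0.033,0.002,-0.01],[0,0,0]],[[0.036,0.002,-0.012],[0,0,0]],[[0.036,0.002,-0.012],[0,0,0]]]}}

```text
time_s: 9.1
tcp_pos: [0.503, -0.1604, 0.2645]
eef_rot: [-5.8, 89.4, -21.6]
contact_force: [-2.6, 0.4, 18.0]
gripper_width: 0.0138
```

Run:
```python
from h import *
force(); goal([.503,-.1605,.281],74)
```

```text
F mean [-3.17  1.15 17.68] sd [0.42 0.68 0.25] M [ 0.473  1.214 -0.015]
y-yaw now 74.21 x [ 0.0102 -0.004  -0.9999] pos [ 0.503  -0.1604  0.2645] F [-3.6  1.6 17.3] M [ 0.5   1.22 -0.01] w 0.0137 j6 -109.7 t 9.25
shift [-0.11, -0.001, 0.001] turn [0.005, 0.014, 0.001] mm [-16.5  -0.1   0.2] deg [0.2 0.6 0.1]
```

{"name": "send_rows", "arguments": {"plan": [[[0.02,0,-0.003],[0,0.001,0]],[[0.028,0,-0.005],[0,0.003,0]],[[0.034,0,-0.007],[0,0.005,0]],[[0.034,0,-0.007],[0,0.005,0]],[[0.034,0,-0.007],[0,0.005,0]]]}}

```text
time_s: 9.75
tcp_pos: [0.503, -0.1605, 0.2625]
eef_rot: [-5.8, 89.4, -21.6]
contact_force: [-4.9, 4.1, 19.5]
gripper_width: 0.0138
```

Run:
```python
from h import *
force(); goal([.503,-.1605,.281],74)
```

```text
F mean [-4.93  4.08 18.94] sd [0.18 0.5  0.5 ] M [ 1.47   2.012 -0.01 ]
y-yaw now 74.26 x [ 0.0106 -0.0042 -0.9999] pos [ 0.503  -0.1605  0.2626] F [-4.8  4.7 18.7] M [ 1.45  2.03 -0.01] w 0.0134 j6 -109.7 t 9.9
shift [-0.123, -0.0, 0.001] turn [0.006, 0.014, 0.001] mm [-18.4  -0.1   0.2] deg [0.3 0.6 0.1]
```

{"name": "send_rows", "arguments": {"plan": [[[0.02,0.001,-0.004],[0,0.002,0]],[[0.028,0.002,-0.007],[0,0.003,0]],[[0.032,0.003,-0.009],[0,0.003,0]],[[0.032,0.003,-0.009],[0,0.003,0]],[[0.032,0.003,-0.009],[0,0.003,0]]]}}

```text
time_s: 10.4
tcp_pos: [0.503, -0.1604, 0.2613]
eef_rot: [-7.6, 89.2, -23.3]
contact_force: [-5.7, 2.3, 20.7]
gripper_width: 0.014
```

Run:
```python
from h import *
force(); goal([.503,-.1605,.281],74)
```

```text
F mean [-5.43  2.06 20.51] sd [0.3  0.42 0.33] M [ 0.819  2.115 -0.022]
y-yaw now 74.31 x [ 0.0127 -0.0054 -0.9999] pos [ 0.503  -0.1604  0.2613] F [-5.   1.9 20.6] M [ 0.81  2.09 -0.05] w 0.014 j6 -109.7 t 10.55
shift [-0.131, -0.001, 0.002] turn [0.007, 0.017, 0.002] mm [-19.7  -0.1   0.3] deg [0.3 0.8 0.1]
```

{"name": "send_rows", "arguments": {"plan": [[[0.022,0.001,-0.004],[-0.06,0.002,0]],[[0.022,0.001,-0.005],[-0.12,0.003,0]],[[0.022,0.001,-0.005],[-0.18,0.003,0]],[[0.022,0.001,-0.005],[-0.24,0.003,0]],[[0.022,0.001,-0.005],[-0.3,0.003,0]]]}}

```text
time_s: 11.05
tcp_pos: [0.5033, -0.1602, 0.2613]
eef_rot: [-20.2, 89.1, -22.2]
contact_force: [-5.6, 5.4, 20.4]
gripper_width: 0.0136
```

Run:
```python
from h import *
force(3); goal([.503,-.1605,.2613],134)
```

```text
F mean [-5.79  5.22 20.37] sd [0.22 0.26 0.5 ] M [ 1.913  2.289 -0.099]
y-yaw now 87.95 x [ 0.0146 -0.006  -0.9999] pos [ 0.5033 -0.1602  0.2613] F [-5.7  5.4 21. ] M [1.91 2.29 0.05] w 0.0135 j6 -96.1 t 11.15
shift [-0.0, -0.002, -0.002] turn [-1.023, 0.015, 0.014] mm [-0.  -0.3 -0.3] deg [-46.    0.7   0.6]
```

{"name": "send_rows", "arguments": {"plan": [[[0.021,0.003,-0.008],[-0.08,0,0]],[[0.021,0.005,-0.01],[-0.16,0,0]],[[0.021,0.005,-0.01],[-0.24,0,0]],[[0.021,0.005,-0.01],[-0.32,0,0]],[[0.021,0.005,-0.01],[-0.4,0,0]]]}}

```text
time_s: 11.65
tcp_pos: [0.503, -0.16, 0.2615]
eef_rot: [-38.0, 88.8, -21.8]
contact_force: [-5.5, 3.1, 20.4]
gripper_width: 0.0135
```

Run:
```python
from h import *
force(2); goal([.503,-.1605,.2613],136)
```

```text
F mean [-5.01  3.26 19.81] sd [0.47 0.12 0.59] M [ 1.088  2.084 -0.138]
y-yaw now 106.36 x [ 0.019  -0.0077 -0.9998] pos [ 0.503  -0.16    0.2615] F [-4.5  3.4 19.2] M [ 1.04  2.1  -0.14] w 0.0136 j6 -77.9 t 11.7
shift [0.002, -0.003, -0.001] turn [-0.658, 0.016, 0.021] mm [ 0.2 -0.5 -0.1] deg [-29.6   0.7   0.9]
```

{"name": "send_rows", "arguments": {"plan": [[[0.023,0.004,-0.006],[-0.08,0.002,0.002]],[[0.023,0.006,-0.009],[-0.16,0.004,0.004]],[[0.023,0.006,-0.01],[-0.24,0.006,0.006]],[[0.023,0.006,-0.01],[-0.32,0.006,0.006]],[[0.023,0.006,-0.01],[-0.38,0.006,0.006]]]}}

```text
time_s: 12.2
tcp_pos: [0.5031, -0.1602, 0.2618]
eef_rot: [-54.6, 88.9, -20.9]
contact_force: [-3.3, 2.0, 19.4]
gripper_width: 0.0135
```

Run:
```python
from h import *
force(2); goal([.503,-.1605,.2613],136)
```

```text
F mean [-3.44  2.31 19.86] sd [0.13 0.28 0.5 ] M [ 1.023  1.461 -0.107]
y-yaw now 123.81 x [ 0.0187 -0.0072 -0.9998] pos [ 0.5031 -0.1602  0.2618] F [-3.6  2.6 20.4] M [ 0.93  1.48 -0.1 ] w 0.0138 j6 -60.4 t 12.25
shift [0.003, -0.001, -0.002] turn [-0.271, 0.012, 0.022] mm [ 0.5 -0.2 -0.3] deg [-12.2   0.6   1. ]
```

{"name": "send_rows", "arguments": {"plan": [[[0.023,0.004,-0.005],[-0.06,0.002,0.003]],[[0.023,0.006,-0.007],[-0.12,0.004,0.006]],[[0.023,0.006,-0.007],[-0.18,0.005,0.008]],[[0.023,0.006,-0.007],[-0.24,0.005,0.008]],[[0.023,0.006,-0.007],[-0.28,0.005,0.008]]]}}

```text
time_s: 12.75
tcp_pos: [0.5032, -0.1605, 0.2618]
eef_rot: [-67.5, 89.0, -20.9]
contact_force: [-4.5, 3.4, 19.8]
gripper_width: 0.0138
```

Run:
```python
from h import *
force(2); goal([.503,-.1605,.2613],136)
c=r.capture("side"); save("side1",cv2.resize(c["color"][90:240,210:370],None,fx=4,fy=4,interpolation=cv2.INTER_CUBIC))
```

```text
F mean [-4.14  3.08 19.77] sd [0.35 0.35 0.  ] M [ 1.267  1.868 -0.111]
y-yaw now 136.65 x [ 0.0167 -0.0064 -0.9998] pos [ 0.5032 -0.1605  0.2618] F [-3.8  2.7 19.8] M [ 1.26  1.88 -0.1 ] w 0.0135 j6 -47.4 t 12.8
shift [0.003, 0.001, -0.001] turn [0.015, 0.009, 0.021] mm [ 0.5  0.2 -0.2] deg [0.7 0.4 0.9]
```

View pics/side1.png

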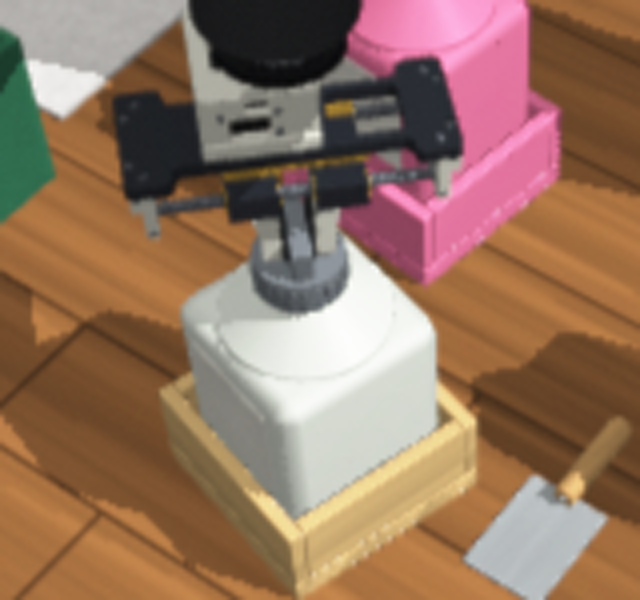

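{"name": "send_rows", "arguments": {"plan": [[[0.01,0.003,-0.003],[0,0,0]],[[-0.01,0,0],[0,0.002,0.004]],[[-0.03,0,0],[0,0.005,0.01]],[[-0.05,0,0],[0,0.009,0.021]],[[-0.06,0,0],[0,0.009,0.021]]]}}

```text
time_s: 13.35
tcp_pos: [0.5036, -0.1607, 0.2728]
eef_rot: [-71.7, 89.9, -25.1]
contact_force: [-3.2, 2.1, 11.3]
gripper_width: 0.0137
```

Run:
```python
from h import *
force(2); goal([.503,-.1605,.2813],136.6)
```

```text
F mean [-4.    2.21 11.4 ] sd [0.79 0.15 0.1 ] M [ 0.965  1.399 -0.02 ]
y-yaw now 136.55 x [ 2.1e-03 -9.0e-04 -1.0e+00] pos [ 0.5036 -0.1607  0.273 ] F [-4.8  2.4 11.5] M [ 1.06  1.46 -0.02] w 0.0139 j6 -47.1 t 13.4
shift [-0.056, 0.003, -0.002] turn [-0.001, 0.001, 0.003] mm [-8.3  0.5 -0.3] deg [-0.1  0.   0.1]
```

{"name": "send_rows", "arguments": {"plan": [[[-0.02,0.002,-0.002],[0,0,0]],[[-0.04,0.002,-0.002],[0,0,0]],[[-0.06,0.002,-0.002],[0,0,0]],[[-0.08,0.002,-0.002],[0,0,0]],[[-0.09,0.002,-0.002],[0,0,0]]]}}

```text
time_s: 13.9
tcp_pos: [0.503, -0.1606, 0.2863]
eef_rot: [-70.9, 89.9, -24.3]
contact_force: [0.5, -0.0, -1.5]
gripper_width: 0.0136
```

Run:
```python
from h import *
force(2); goal([.503,-.1605,.2813],136.6)
```

```text
F mean [ 0.34 -0.58 -1.12] sd [0.15 0.54 0.41] M [0.018 0.019 0.03 ]
y-yaw now 136.54 x [ 1.8e-03 -8.0e-04 -1.0e+00] pos [ 0.503  -0.1607  0.2864] F [ 0.2 -1.1 -0.7] M [-0.02 -0.02  0.02] w 0.0139 j6 -47.1 t 13.95
shift [0.034, 0.001, 0.001] turn [-0.001, 0.001, 0.002] mm [5.1 0.2 0.1] deg [-0.1  0.   0.1]
```

{"name": "send_rows", "arguments": {"plan": [[[-0.05,0,0],[0,0,0]],[[-0.12,0,0],[0,0,0]],[[-0.2,0,0],[0,0,0]],[[-0.3,0,0],[0,0,0]],[[-0.4,0,0],[0,0,0]]]}}

```text
time_s: 14.45
tcp_pos: [0.503, -0.1607, 0.348]
eef_rot: [-69.5, 89.8, -23.0]
contact_force: [-0.3, -0.1, -0.8]
gripper_width: 0.0135
```

Run:
```python
from h import *
force(2)
c=r.capture("side"); save("side2",c["color"][60:360,180:540]); P=pts(c); z=P[...,2]
d=r.trace(c,"dish")
for k in d[:2]: 
    q=P[k["mask"]&(c["range_z"]>0)]; print(k["score"],k["uv"],cv2.minAreaRect((q[:,:2]*1000).astype(np.float32)))
c=r.capture("top"); P=pts(c)
for k in r.trace(c,"dish")[:2]:
    q=P[k["mask"]&(c["range_z"]>0)]; print(k["score"],k["uv"],cv2.minAreaRect((q[:,:2]*1000).astype(np.float32)),np.median(q[:,2]))
goal([.5675,.206,.35],136.6)
```

```text
F mean [ 0.81 -0.02  1.17] sd [1.1  0.11 1.97] M [-0.046 -0.159 -0.007]
0.76 [390.2, 288.1] ((559.1652221679688, 203.43988037109375), (159.58712768554688, 184.28526306152344), 76.10557556152344)
0.77 [242.9, 189.4] ((559.5579223632812, 176.61068725585938), (218.1539764404297, 172.561279296875), 76.5208511352539) 0.005828885311513932
y-yaw now 136.54 x [ 1.5e-03 -5.0e-04 -1.0e+00] pos [ 0.5027 -0.1605  0.3461] F [-0.2  0.2 -1.3] M [ 0.01  0.04 -0.02] w 0.0139 j6 -47.1 t 14.7
shift [-0.026, 1.367, 2.071] turn [-0.001, 0.001, 0.002] mm [ -3.9 205.1 310.6] deg [-0.1  0.   0.1]
```

View pics/side2.png

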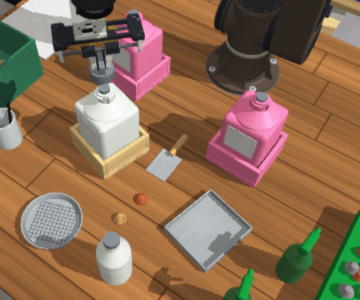

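{"name": "send_rows", "arguments": {"plan": [[[0,0.06,0.1],[0,0,0]],[[0,0.2,0.3],[0,0,0]],[[0,0.35,0.52],[0,0,0]],[[0,0.5,0.75],[0,0,0]],[[0,0.65,0.98],[0,0,0]]]}}

```text
time_s: 15.2
tcp_pos: [0.5327, 0.0146, 0.3455]
eef_rot: [-96.9, 89.9, -50.4]
contact_force: [0.7, -0.7, -0.9]
gripper_width: 0.0138
```

{"name": "send_rows", "arguments": {"plan": [[[0,0.15,0.22],[0,0,0]],[[0,0.3,0.45],[0,0,0]],[[0,0.45,0.68],[0,0,0]],[[0,0.58,0.88],[0,0,0]],[[0,0.65,0.98],[0,0,0]]]}}

```text
time_s: 15.7
tcp_pos: [0.563, 0.191, 0.3438]
eef_rot: [-176.3, 89.9, -129.7]
contact_force: [1.0, -0.7, -0.1]
gripper_width: 0.0136
```

Run:
```python
from h import *
goal([.5665,.2055,.16],136.6); print(r.get_state()["joints"].round(1) if hasattr(r.get_state()["joints"],'round') else r.get_state()["joints"])
c=r.capture("side"); P=pts(c); s=r.get_state(); t=s["tcp_pos"]; z=P[...,2]
m=(c["range_z"]>0)&(np.hypot(P[...,0]-t[0],P[...,1]-t[1])<.045)&(z<t[2])&(z>.1)
print("lowest below tcp mm",np.sort((z[m]-t[2])*1e3)[:8].round(1),m.sum())
```

```text
y-yaw now 136.62 x [-0.0013 -0.0016 -1.    ] pos [0.563  0.191  0.3438] F [ 1.  -0.7 -0.1] M [-0.03  0.04  0.02] w 0.0136 j6 -81.0 t 15.7
shift [1.225, 0.05, 0.089] turn [0.0, -0.003, 0.0] mm [183.8   7.5  13.3] deg [ 0.  -0.1  0. ]
[ 37.6  10.4  -0.6   0.  -79.2 -81. ]
lowest below tcp mm [-45.4 -45.3 -45.2 -45.2 -44.9 -44.3 -44.2 -44.1] 508
```

{"name": "send_rows", "arguments": {"plan": [[[0.1,0.04,0.07],[0,-0.003,0]],[[0.35,0.05,0.089],[0,-0.003,0]],[[0.6,0.05,0.089],[0,-0.003,0]],[[0.8,0.05,0.089],[0,-0.003,0]],[[0.95,0.05,0.089],[0,-0.003,0]]]}}

```text
time_s: 16.25
tcp_pos: [0.5657, 0.2056, 0.1983]
eef_rot: [163.0, 89.8, -150.4]
contact_force: [0.1, 0.7, 0.0]
gripper_width: 0.0133
```

{"name": "send_rows", "arguments": {"plan": [[[0.1,0,0],[0,0,0]],[[0.25,0,0],[0,0,0]],[[0.4,0,0],[0,0,0]],[[0.5,0,0],[0,0,0]],[[0.54,0,0],[0,0,0]]]}}

```text
time_s: 16.75
tcp_pos: [0.5644, 0.2042, 0.1152]
eef_rot: [165.3, 89.6, -148.1]
contact_force: [-0.3, -0.1, -0.6]
gripper_width: 0.0134
```

Run:
```python
from h import *
goal([.5665,.2055,.055],136.6); force(2)
c=r.capture("side"); P=pts(c); s=r.get_state(); t=s["tcp_pos"]; z=P[...,2]
save("side3",cv2.resize(c["color"][190:340,310:470],None,fx=4,fy=4,interpolation=cv2.INTER_CUBIC))
```

```text
y-yaw now 136.57 x [-0.0056 -0.0035 -1.    ] pos [0.5644 0.2042 0.1152] F [-0.3 -0.1 -0.6] M [-0.02  0.03  0.02] w 0.0134 j6 -81.9 t 16.75
shift [0.401, -0.005, 0.018] turn [-0.001, -0.008, -0.002] mm [60.1 -0.7  2.8] deg [-0.  -0.4 -0.1]
F mean [-0.42  0.14 -0.88] sd [0.09 0.23 0.23] M [-0.001  0.068  0.033]
```

View pics/side3.png

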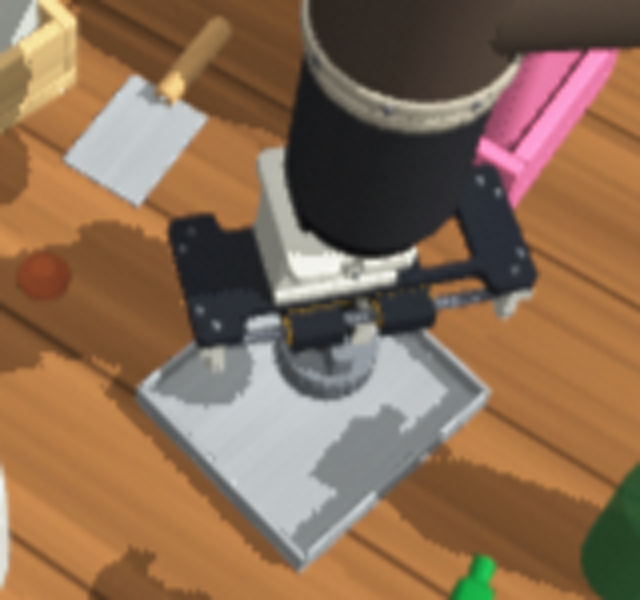

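{"name": "send_rows", "arguments": {"plan": [[[0.1,-0.002,0.01],[0,-0.004,0]],[[0.2,-0.005,0.018],[0,-0.008,-0.002]],[[0.3,-0.005,0.018],[0,-0.008,-0.002]],[[0.37,-0.005,0.018],[0,-0.008,-0.002]],[[0.38,-0.005,0.018],[0,-0.008,-0.002]]]}}

```text
time_s: 17.35
tcp_pos: [0.567, 0.2057, 0.0588]
eef_rot: [-44.1, 90.0, 2.5]
contact_force: [0.8, -0.5, -0.5]
gripper_width: 0.0136
```

{"name": "send_rows", "arguments": {"plan": [[[0,0,0],[0,0,0]],[[0,0,0],[0,0,0]],[[0,0,0],[0,0,0]],[[0,0,0],[0,0,0]],[[0,0,0],[0,0,0]]]}}

```text
time_s: 17.85
tcp_pos: [0.5671, 0.2058, 0.0592]
eef_rot: [-19.2, 89.9, 27.4]
contact_force: [-1.4, 0.3, -0.1]
gripper_width: 0.0136
```

Run:
```python
from h import *
goal([.5665,.2055,.050],136.6); force(3)
```

```text
y-yaw now 136.58 x [ 8.e-04  4.e-04 -1.e+00] pos [0.5671 0.2058 0.0592] F [-1.4  0.3 -0.1] M [-0.01  0.01 -0.02] w 0.0136 j6 -81.9 t 17.85
shift [0.061, 0.002, -0.004] turn [-0.0, 0.001, 0.0] mm [ 9.2  0.2 -0.6] deg [-0.  0.  0.]
F mean [-0.58  0.11 -0.63] sd [0.65 0.18 0.49] M [-0.015  0.054 -0.   ]
```

Vertical and free. I'll lower in small steps, watching the force.

{"name": "send_rows", "arguments": {"plan": [[[0.01,0,0],[0,0,0]],[[0.02,0,0],[0,0,0]],[[0.03,0,0],[0,0,0]],[[0.04,0,0],[0,0,0]],[[0.045,0,0],[0,0,0]]]}}

```text
time_s: 18.45
tcp_pos: [0.5669, 0.2056, 0.0519]
eef_rot: [-61.3, 90.0, -14.7]
contact_force: [0.3, -0.4, -0.7]
gripper_width: 0.0136
```

{"name": "send_rows", "arguments": {"plan": [[[0.003,0,0],[0,0,0]],[[0.006,0,0],[0,0,0]],[[0.01,0,0],[0,0,0]],[[0.01,0,0],[0,0,0]],[[0.01,0,0],[0,0,0]]]}}

```text
time_s: 18.95
tcp_pos: [0.5669, 0.2056, 0.0514]
eef_rot: [-40.4, 90.0, 6.2]
contact_force: [-3.1, -1.1, 8.8]
gripper_width: 0.0136
```

Run:
```python
from h import *
goal([.5665,.2055,.050],136.6); force(3)
```

```text
y-yaw now 136.6 x [ 6.e-04  1.e-04 -1.e+00] pos [0.5669 0.2056 0.0514] F [-3.1 -1.1  8.8] M [-0.15  1.44 -0.08] w 0.0136 j6 -81.9 t 18.95
shift [0.01, 0.001, -0.003] turn [-0.0, 0.001, 0.0] mm [ 1.4  0.2 -0.4] deg [-0.  0.  0.]
F mean [-3.49 -0.67  8.64] sd [0.36 0.43 0.21] M [-0.173  1.44  -0.029]
```

{"name": "send_rows", "arguments": {"plan": [[[0,0,0],[0,0,0]],[[0,0,0],[0,0,0]],[[0,0,0],[0,0,0]],[[0,0,0],[0,0,0]],[[0,0,0],[0,0,0]]]}}

```text
time_s: 19.55
tcp_pos: [0.567, 0.2058, 0.0515]
eef_rot: [-33.8, 90.0, 12.9]
contact_force: [-0.1, 0.7, 0.8]
gripper_width: 0.0136
```

{"name": "send_rows", "arguments": {"plan": [[[0,0,0],[0,0,0]],[[0,0,0],[0,0,0]],[[0,0,0],[0,0,0]],[[0,0,0],[0,0,0]],[[0,0,0],[0,0,0]]], "jaw": -0.2, "force": 10}}

```text
time_s: 20.05
tcp_pos: [0.567, 0.2057, 0.0514]
eef_rot: [-40.3, 90.0, 6.3]
contact_force: [-0.1, 0.3, 0.2]
gripper_width: 0.0344
```

{"name": "send_rows", "arguments": {"plan": [[[0,0,0],[0,0,0]],[[-0.05,0,0],[0,0,0]],[[-0.15,0,0],[0,0,0]],[[-0.35,0,0],[0,0,0]],[[-0.6,0,0],[0,0,0]]]}}

```text
time_s: 20.55
tcp_pos: [0.5661, 0.2051, 0.1416]
eef_rot: [176.1, 89.9, -137.3]
contact_force: [1.6, 0.7, 0.0]
gripper_width: 0.0354
```

{"name": "send_rows", "arguments": {"plan": [[[-0.25,0,0],[0,0,0]],[[-0.5,0,0],[0,0,0]],[[-0.75,0,0],[0,0,0]],[[-1,0,0],[0,0,0]],[[-1,0,0],[0,0,0]]]}}

```text
time_s: 21.05
tcp_pos: [0.5685, 0.2061, 0.2986]
eef_rot: [-24.3, 89.5, 22.4]
contact_force: [0.4, -0.4, 0.0]
gripper_width: 0.0352
```

Run:
```python
from h import *
goal([.5665,.2055,.3],136.6)
for n in("side","top"):
    c=r.capture(n); P=pts(c); z=P[...,2]
    if n=="side": save("side4",c["color"])
    k=[d for d in r.trace(c,"cap") ]
    for d in k[:3]:
        q=P[d["mask"]&(c["range_z"]>0)]; print(n,round(d["score"],2),np.round(d["uv"]),np.percentile(q,[2,50,98],axis=0).round(3).tolist())
```

```text
y-yaw now 136.63 x [ 0.0074  0.0031 -1.    ] pos [0.5685 0.2061 0.2986] F [ 0.4 -0.4  0. ] M [-0.02  0.   -0.02] w 0.0352 j6 -81.9 t 21.05
shift [-0.009, 0.007, -0.012] turn [0.001, 0.009, 0.004] mm [-1.4  1.  -1.8] deg [0.  0.4 0.2]
side 0.88 [387. 289.] [[0.542, 0.179, 0.005], [0.575, 0.208, 0.031], [0.597, 0.235, 0.056]]
side 0.26 [229. 282.] [[0.708, -0.208, -0.0], [0.779, -0.139, 0.005], [0.852, -0.065, 0.024]]
top 0.52 [248. 184.] [[0.539, 0.174, 0.003], [0.563, 0.198, 0.033], [0.589, 0.231, 0.059]]
```

View pics/side4.png

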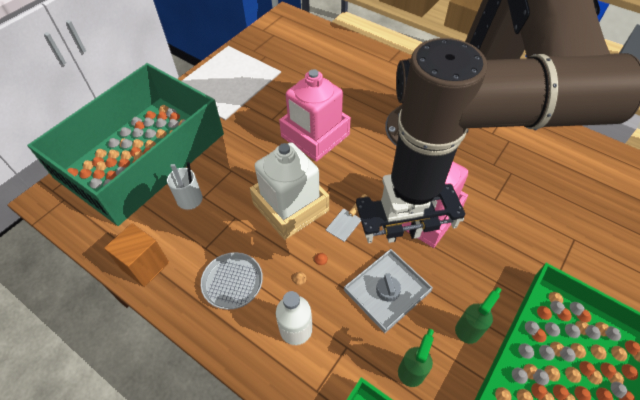

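The cap stands on its rim in the dish at (387,289). Its bar top is at 0.056 m against about 0.054 m expected. The jug is open at (284,150), everything else is where it was, and the gripper is clear.

```bash
python3 -c "
from h import *
print(r.close_job())"
```

```text
the job is handed in; nothing more can be done
None
```

The cap is off the white jug and standing on its rim in the middle of the steel dish. I let go of it and handed the job in at about 21 s of the 70 s allowed.

- **Pushing and turning:** I gripped the cap's bar and pressed to about 20.5 N. The cap bottoms at about 19.5 N and the seal is crushed at about 26 N. I kept it at about 20 N while turning it 62° anticlockwise. There was next to no twisting resistance (about 0.1 N m), and it lifted off without any pull.
- **Setting down:** I lowered it until it touched the dish floor. It briefly pressed on the floor with about 9 N, which I eased to about 1 N before opening the fingers.
- **Last checks:** Both cameras put the cap upright near the dish centre, with its bar top at 0.056–0.059 m against 0.054 m expected. In the last side picture the other things look unmoved. The gripper was 0.3 m up and touching nothing.
- **Small flaws:**
    - The open fingertips touched the cap top with about 5 N before the grasp.
    - While pressing and turning there was a sideways force of up to 8 N, and the tool leaned about 1°.
    - I did not measure the other objects' positions again; I only compared the pictures.

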